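# Make up the load-bank kit and the RF kit

### The job

Make up two kits from the stock on the bench: into the wide tray with three pockets put the 40 mm fan, the gold power resistor and the four-way terminal strip, and into the tray with two pockets put the small amplifier board and the black finned attenuator. Seat every part fully down in the pocket cut for its shape, the amplifier board with its gold connector out through the gap in the end stop, and leave the ferrite clamp, the flux tin and the solder reel lying where they are.

Things in the scene. Friction and masses are not known exactly. Their poses are not given: they have to be found in the camera images.
- load_tray: Wide kit tray, fixed: aluminium pan 126 (x) x 180 (y) mm, rim 10 mm high, grey sheet top at z 8 mm. Origin under its centre at bench level, x away from robot, y left. Three pockets 5 mm deep, floor at z 3 mm; centre (x, y) and size x by y in mm: fan (0, 50) 50x50; power resistor, the narrow nearer one, (-30, -37) 24x74; terminal strip (30, -37) 30x58.
- rf_tray: Smaller kit tray, fixed: pan 146 (x) x 116 (y) mm, rim 10 high, sheet top z 8, origin under centre, x away from robot. Board pocket: centre (-36, 5), 50x70, floor z 3; 7 mm high end stops at y 40..45 and -35..-30, the latter with a 16 mm gap for the connector; seated board origin (-36, 0). Attenuator trough: centre (34, 0), 26x87, floor z 3; seated axis at z 19.
- amplifier_board: Small blue circuit board, 42 (x) x 72 (y) x 15 mm, origin centre of underside. Board x -21..21, y -26..36, z 3..5 on a 26 mm wide foot; gold connector, 6 mm thick, sticks out at the -y end (y -36..-26, axis z 8). Grip the white shield can along x: x -10..10, y -14..12, z 5..11. Two capacitors 15 mm high at y 21..29.
- fan: Black square axial fan, 40 x 40 x 10 mm, lying flat; origin at the centre of its underside. Grip across two flat sides, near the top.
- power_resistor: Gold aluminium-clad power resistor, 64 mm long over its leads (y), origin at the centre of its underside: foot 16 (x) x 50 (y) x 4 mm, finned body 14 (x) x 40 (y) reaching 16 mm high; grip the body along x. Either way round is right.
- terminal_strip: White four-way terminal strip, 22 (x) x 48 (y) x 18 mm, origin at the centre of its underside: foot 22 mm wide and 5 mm high, above it four blocks 18 mm wide (x) to 16 mm; grip the blocks along x. Either way round is right.
- attenuator_mid (a point): Middle of the axis of the black finned attenuator with silver ends, a round body 32 mm in diameter and 77 mm long, lying on its side; its axis is y and lies 16 mm above what it rests on. It can roll about y, so the x and z axes may turn. Grip across the diameter. Either way round is right.
- ferrite_clamp: Black clip-on ferrite block, 20 x 32 x 18 mm, origin at the centre of its underside. Not part of a kit: leave it.
- flux_tin: Round tin with a yellow lid, 41 mm in diameter, 22 mm high, origin at the centre of its underside. Not part of a kit: leave it.
- solder_reel: Reel of solder with green flanges standing on a flange, 60 mm in diameter, 29 mm high, origin at the centre of its underside. Not part of a kit: leave it.

How it is judged:
By the outcome, as a careful person would: the job done as asked, in the order asked, and still so for the second after the job is handed in, with the robot touching nothing.
It also fails if it takes over 99 s, if anything falls off the work surface, if the arm or the gripper's body presses on something with over 40 N, if the wrist force passes 120 N, or if a joint passes its speed limit or range.

### The arm

A 7-joint arm with a two-finger parallel gripper is mounted at the origin on a cart in front of the work surface, level with it; the furniture and walls round the work are solid. World frame = base frame: x ahead of the robot, y to its left, z up, the work surface at z = 0. Lengths are in m, angles in rad, forces in N, time in s.
With the tool pointing down it reaches from about 0.425 to 0.825 m from the base axis. Payload 3.6 kg.
Tool frame: the origin (TCP) lies midway between the tips of the shut fingers; the grasp point (between the pads) lies 19 mm behind it; z points along the fingers, y is the line along which they close (so a half turn about z gives the same grasp; the last joint's range is limited). The gripper opens to 85 mm and grips with 20 to 120 N. Pads are 22 mm wide; open, the fingers measure 114 mm over their backs; the gripper's body (76 mm by 85 mm) begins 54 mm behind the grasp point. The pads swing forward as they close: fully open they stand 13 mm farther back than shut.
Start: joints at [-1.359, 0.615, -0.013, 1.423, 0.008, 1.103, -0.04], TCP at [0.153, 0.632, 0.231] pointing down, gripper open.
Joint ranges: [-3.12, 3.12], [-0.3, 2.06], [-1.34, 1.32], [0.26, 2.42], [-1.36, 4.5], [0.01, 1.98], [-2.84, 2.84]. Speed limits (rad/s): [2.79, 2.79, 3.14, 3.14, 3.14, 3.14, 3.14].

### API

Orientations are given as a rotation vector (axis times angle).
In Python, from cell import readout, capture, bot gives the robot as it stands.
- The arm moves only by the tool play_rows, never from a script. Its argument "rows" is a list of rows, each a list of 3 entries, a list of its own where there are three numbers: the finger opening in cm, from 0 to 8.54, then the shift along the tool's x, y, z in cm, then the turn about the tool's z in degrees. In form: [[hand, [dx, dy, dz], yaw], ...]. A call has 1 to 10 rows; each row shifts and turns the commanded pose from where the row before left it, along the tool's axes as they then stand; what a row does not reach is not made up. A row lasts 1/10 s, in which the tool goes at most 50 mm and 8.59 degrees, less where a joint would pass 70% of its speed; a pose out of reach is approached as far as the arm can. A call is refused whole if a number of a shift passes 5 or a number of a turn 8.59, either way. A call with a gripper value outside its range is refused whole. The fingers move at their own pace and stop on an object; "grip_force" is the grip in N (left out, the last holds). Time passes only in rows, so rows that do not move let the fingers close. It gives the time, the measured TCP pose, the force, the opening and the grip force at its end, in the units of the state.
- readout.sense(): the state, without advancing time (a new reading comes with each control period).
- capture(name): name is "scene" or "top" or "wrist"; returns a dict with "pixels" (480x640x3 uint8, red, green, blue), "vertical_fov" (degrees; the focal length in pixels is half the picture's height over the tangent of half this angle, whatever the lens; pixels are square), "cx", "cy" (the principal point, pixels), "R" (3x3) and "t" (3): a world point X has camera coordinates R X + t. Camera axes: x right, y down, z forward; pixel columns grow to the right and rows downward; lengths in m; the calibration is good to about 2 mm. A picture is of the moment at which its call begins. There is no depth.
- bot.hand_in(): hands the job in; it is judged then, once.
The state is a dict: "clock": time; "q": joint angles; "qvel": joint speeds; "joint_efforts": joint torques, N m; "tcp_pos": TCP position; "tcp_rot": TCP orientation; "contact_force": force on the tool from outside, world axes, zero at the start; "torque": the same for the moment, N m; "finger_gap": finger opening in m; "gripper_force": force on a finger pad.
Only numpy, scipy, OpenCV 4.12 (cv2) and the standard library are available. Lean on these libraries where they do the work, as an engineer would, in place of code of your own. Each camera call takes 0.05 s, during which the arm holds its last target. There are 200 camera calls.

## Working session

There is one attempt and no reset: what is moved stays moved. The work goes in short steps, Python scripts to look and compute and a tool call to move; the robot and the scene stay as the last step left them, time stands still between calls to the robot, and variables do not carry over. Pictures are saved under pics/ and viewed, at most 14 in all, crops included, and the job is handed in when it is done.

Besides the shell and the picture viewer there is one more tool, called after ">>>" by a JSON object that holds its "name" and its "arguments", one argument or row to a line. play_rows: Moves the arm, as the interface text tells. Its arguments: {"type":"object","properties":{"rows":{"type":"array","items":{"type":"array"}},"grip_force":{"type":"number"}},"required":["rows"]}

```bash
mkdir -p pics; ls; python3 - <<'E'
from cell import readout,capture,bot
import cv2,numpy as np
s=readout.sense();print({k:np.round(v,3).tolist() for k,v in s.items()})
for n in ["scene","top"]:
    c=capture(n);cv2.imwrite(f"pics/{n}0.png",c["pixels"][:,:,::-1])
    print(n,c["vertical_fov"],c["cx"],c["cy"],np.round(c["R"],4).tolist(),np.round(c["t"],4).tolist())
E
```

```text
pics
{'clock': 0.0, 'q': [-1.36, 0.616, -0.013, 1.425, 0.008, 1.103, -0.04], 'qvel': [0.002, 0.001, 0.0, -0.0, -0.001, 0.002, -0.001], 'joint_efforts': [-0.0, -46.92, 0.26, -17.104, 0.01, 0.01, 0.0], 'tcp_pos': [0.153, 0.631, 0.23], 'tcp_rot': [-0.372, -3.119, 0.004], 'contact_force': [0.457, -0.059, 0.248], 'torque': [0.009, -0.039, 0.005], 'gripper_force': 0.0, 'finger_gap': 0.085}
scene 52.64799880008214 323.15114629278435 240.493729621892 [[-0.4725, -0.8813, 0.0103], [-0.6089, 0.318, -0.7267], [0.6371, -0.3496, -0.6869]] [0.4343, 0.3188, 0.622]
top 53.565424511082746 321.40132235033514 240.57905172293243 [[-0.0094, -0.9994, -0.0333], [-0.9899, 0.014, -0.1409], [0.1413, 0.0316, -0.9895]] [0.2162, 0.5466, 0.9937]
```

View pics/top0.png

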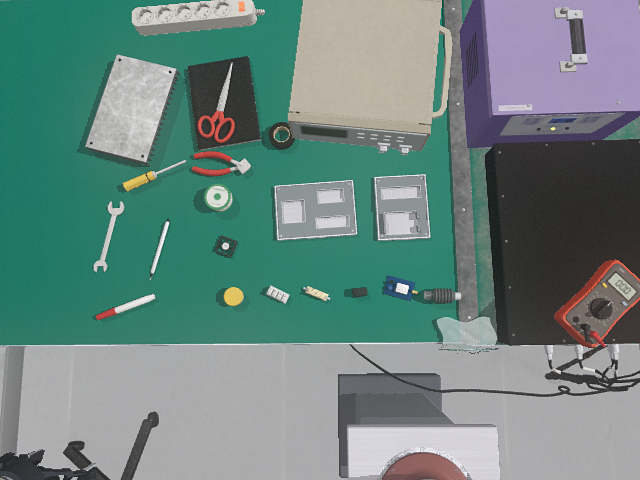

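View pics/scene0.png

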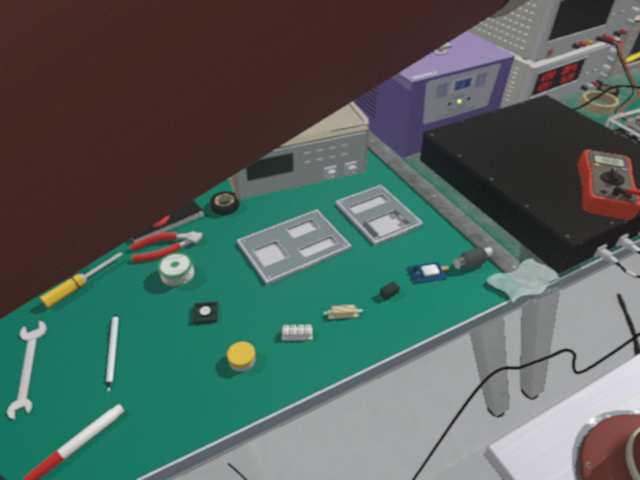

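The top view shows the trays at about (316,210) and (402,208). The fan is at (226,246), the flux tin at (233,296) and the terminal strip at (277,295). The resistor is at (316,293), the ferrite at (359,293), the board at (400,288), the attenuator at (440,296) and the reel at (218,197).

```bash
cat > h.py <<'E'
from cell import readout,capture,bot
import cv2,numpy as np
from scipy.spatial.transform import Rotation as Ro
def K(c):
    f=240/np.tan(np.radians(c["vertical_fov"]/2)); return f
def unproj(c,uv,z):
    uv=np.atleast_2d(np.asarray(uv,float)); f=K(c)
    d=np.c_[(uv[:,0]-c["cx"])/f,(uv[:,1]-c["cy"])/f,np.ones(len(uv))]@np.array(c["R"])
    o=-np.array(c["R"]).T@c["t"]
    return (o+d*((z-o[2])/d[:,2])[:,None])
def proj(c,X):
    P=np.atleast_2d(X)@np.array(c["R"]).T+c["t"]; return P[:,:2]/P[:,2:]*K(c)+[c["cx"],c["cy"]]
def blobs(c,box,amin=60):
    p=c["pixels"]; h=cv2.cvtColor(p,cv2.COLOR_RGB2HSV)
    m=255-cv2.inRange(h,(68,120,30),(95,255,255))
    k=np.zeros_like(m); u0,v0,u1,v1=box; k[v0:v1,u0:u1]=m[v0:v1,u0:u1]
    cs,_=cv2.findContours(k,cv2.RETR_EXTERNAL,cv2.CHAIN_APPROX_NONE)
    return [x[:,0] for x in cs if cv2.contourArea(x)>amin]
def rect(c,cnt,z):
    X=unproj(c,cnt,z)[:,:2]; (a,b),(w,h),t=cv2.minAreaRect((X*1000).astype(np.float32))
    return np.round([a,b,w,h,t],1)
E
python3 - <<'E'
from h import *
c=capture("top")
print("cam",-np.array(c["R"]).T@c["t"])
for b in blobs(c,(190,165,468,320)):
    print(b.mean(0).round(), rect(c,b,0.0),rect(c,b,0.01))
cv2.imwrite("pics/t1.png",cv2.resize(c["pixels"][170:320,190:470,::-1],None,fx=2.8,fy=2.8,interpolation=cv2.INTER_CUBIC))
s=readout.sense();R=Ro.from_rotvec(s["tcp_rot"]).as_matrix();print(R.round(3))
w=capture("wrist");cw=-np.array(w["R"]).T@w["t"];print("wristcam in tool",R.T@(cw-s["tcp_pos"]),(R.T@np.array(w["R"]).T).round(3).tolist(),w["vertical_fov"])
E
```

```text
cam [0.40267037 0.17706617 1.06742373]
[359. 292.] [438.6 127.9  19.4  32.7   7.5] [438.2 128.4  19.2  32.4   7.5]
[233. 296.] [431.2 411.   42.6  45.2   0.8] [430.9 408.8  42.2  44.8   0.8]
[316. 293.] [437.  224.4  66.5  18.2  67.8] [436.7 224.   65.8  18.   67.8]
[277. 294.] [435.4 311.4  51.4  23.9  63.2] [435.1 310.2  51.   23.6  63.2]
[400. 288.] [445.9  34.4  73.4  42.2  73.5] [445.5  35.8  72.7  41.8  73.5]
[226. 246.] [545.9 429.8  41.8  40.9  67.6] [544.5 427.4  41.4  40.6  67.6]
[218. 197.] [659.4 448.7  67.9  58.8  44.9] [657.  446.1  67.2  58.2  44.9]
[315. 210.] [626.2 225.9 131.7 185.2   3.3] [624.1 225.5 130.4 183.5   3.3]
[398. 210.] [629.8  32.7 150.8 129.7   2.1] [627.6  34.1 149.4 128.5   2.1]
[457. 250.] [553.4 -67.8  96.5 350.2  87. ] [552.  -65.5  95.6 346.9  87. ]
[221. 170.] [7.234e+02 4.456e+02 2.540e+01 1.389e+02 2.000e-01] [7.204e+02 4.430e+02 2.520e+01 1.376e+02 2.000e-01]
[[-0.972  0.235 -0.   ]
 [ 0.235  0.972 -0.002]
 [-0.    -0.002 -1.   ]]
wristcam in tool [ 0.06907996 -0.0002976  -0.14182905] [[0.001, -0.962, -0.274], [1.0, 0.001, -0.0], [0.0, -0.274, 0.962]] 63.460467021380765
```

View pics/t1.png

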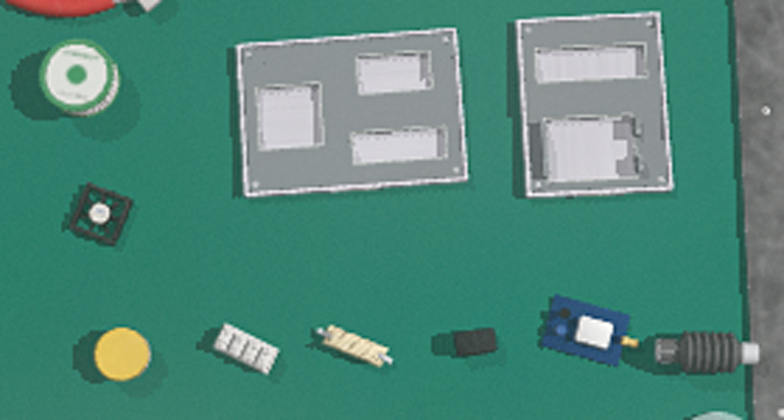

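Blob sizes agree with the stated sizes: fan 41×41, resistor 66×18, strip 51×24, board 73×42. All parts are within reach. I'll turn the tool and hover over the fan.

>>> {"name": "play_rows", "arguments": {
  "rows": [
    [7, [0, 0, 0], 8.5],
    [7, [0, 0, 0], 8.5],
    [7, [0, 0, 0], 8.5],
    [7, [0, 0, 0], 8.5],
    [7, [0, 0, 0], 8.5],
    [7, [0, 0, 0], 8.5],
    [7, [0, 0, 0], 8.5],
    [7, [0, 0, 0], 8.5],
    [7, [0, 0, 0], 8.5],
    [7, [0, 0, 0], 8.5]
  ]
}}

```text
clock: 1.2
tcp_pos: [0.1528, 0.6315, 0.231]
tcp_rot: [2.388, 2.041, -0.001]
contact_force: [0.0, 0.1, 0.2]
finger_gap: 0.0701
gripper_force: 0.0
```

>>> {"name": "play_rows", "arguments": {
  "rows": [
    [7, [0, 0, 0], 7],
    [7, [0, 0, 0], 6.8],
    [7, [-0.4, 4.9, 0.5], 0],
    [7, [-0.4, 4.9, 0.5], 0],
    [7, [-0.4, 4.9, 0.5], 0],
    [7, [-0.4, 4.9, 0.5], 0],
    [7, [-0.4, 4.9, 0.5], 0],
    [7, [-0.4, 4.9, 0.5], 0],
    [7, [-0.4, 4.9, 0.5], 0],
    [7, [-0.4, 4.9, 0.5], 0]
  ]
}}

```text
clock: 2.2
tcp_pos: [0.5046, 0.4517, 0.1909]
tcp_rot: [-2.61, -1.747, 0.001]
contact_force: [-0.2, 1.4, 0.7]
finger_gap: 0.0699
gripper_force: 0.0
```

>>> {"name": "play_rows", "arguments": {
  "rows": [
    [7, [-0.6, 4.8, 2], 0],
    [7, [0, 0, 1], 0],
    [7, [0, 0, 0], 0]
  ]
}}

```text
clock: 2.5
tcp_pos: [0.5435, 0.4274, 0.1596]
tcp_rot: [2.614, 1.742, -0.008]
contact_force: [-0.9, 0.7, 1.2]
finger_gap: 0.0701
gripper_force: 0.0
```

```bash
cat >> h.py <<'E'
def tool():
    s=readout.sense();R=Ro.from_rotvec(s["tcp_rot"]).as_matrix();return np.array(s["tcp_pos"]),R
def delta(xyz,yaw):
    """tool-frame shift cm and turn deg to TCP xyz (m) with tool y at azimuth yaw deg (mod 180)"""
    p,R=tool(); d=R.T@(np.array(xyz)-p)*100; cur=np.degrees(np.arctan2(R[1,1],R[0,1]))
    t=(cur-yaw+90)%180-90
    print("tcp",p.round(4),"yaw",cur.round(2),"tilt",R[2].round(3)," shift",d.round(2),"turn",t.round(2))
E
python3 - <<'E'
from h import *
delta((.545,.428,.15),-22.4)
w=capture("wrist");cv2.imwrite("pics/w1.png",w["pixels"][:,:,::-1])
for b in blobs(w,(0,0,640,480),500): print(b.mean(0).round(),rect(w,b,.01))
E
```

```text
tcp [0.5435 0.4274 0.1596] yaw -22.64 tilt [-0.005 -0.002 -1.   ]  shift [0.12 0.12 0.96] turn -0.24
[263. 377.] [436.6 309.9  57.4  22.8  64.4]
[325. 212.] [544.6 427.5  40.7  39.8  68.6]
[278. 376.] [495.9 326.7 301.  611.9  67.5]
[460. 135.] [658.  442.4  64.1  69.9  39.8]
[581.  76.] [742.9 436.7 134.4  83.2  80.1]
[235.  14.] [540.7 577.7   9.1 141.6  75. ]
[56. 32.] [424.1 614.   16.7  67.3  19.4]
```

View pics/w1.png

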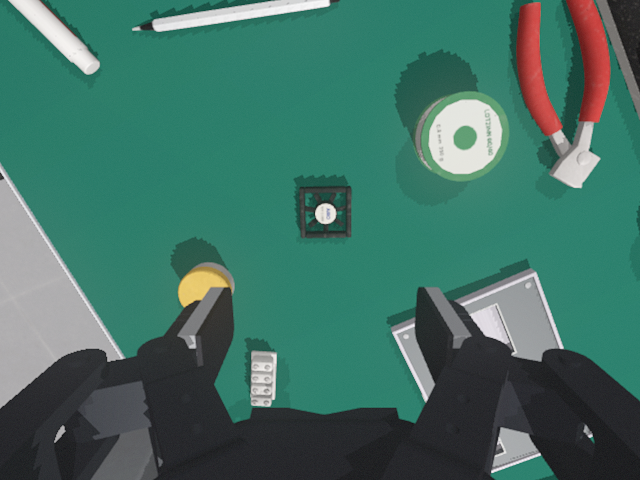

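The wrist view shows the fan at (325,212), which solves to (544.6, 427.5). That agrees with the top view to 0.1 mm. Descending.

>>> {"name": "play_rows", "arguments": {
  "rows": [
    [5.6, [0.05, 0.1, 4.5], 0],
    [5.6, [0, 0, 4.5], 0],
    [5.6, [0, 0, 3.5], 0],
    [5.6, [0, 0, 2.2], 0],
    [5.6, [0, 0, 0.6], 0],
    [5.6, [0, 0, 0], 0]
  ]
}}

```text
clock: 3.15
tcp_pos: [0.5432, 0.4316, 0.0092]
tcp_rot: [-2.608, -1.75, 0.001]
contact_force: [-0.4, 0.4, 0.1]
finger_gap: 0.056
gripper_force: 0.0
```

```bash
python3 - <<'E'
from h import *
delta((.5446,.4275,.005),-22)
E
```

```text
tcp [0.5432 0.4316 0.0092] yaw -22.27 tilt [ 0.    -0.001 -1.   ]  shift [-0.33  0.29  0.42] turn -0.27
```

>>> {"name": "play_rows", "arguments": {
  "rows": [
    [5.6, [-0.33, 0.3, 0.4], 0],
    [5.6, [0, 0, 0], 0],
    [3.5, [0, 0, 0], 0],
    [3.5, [0, 0, 0], 0],
    [3.5, [0, 0, 0], 0],
    [3.5, [0, 0, 0], 0],
    [3.5, [0, 0, 0], 0]
  ],
  "grip_force": 30
}}

```text
clock: 3.85
tcp_pos: [0.5469, 0.426, 0.0068]
tcp_rot: [-2.611, -1.747, -0.003]
contact_force: [-0.4, -0.5, 5.8]
finger_gap: 0.0382
gripper_force: 30.0
```

```bash
python3 - <<'E'
from h import *
delta((.5446,.4275,.005),-22)
E
```

```text
tcp [0.5469 0.426  0.0068] yaw -22.43 tilt [ 0.002  0.001 -1.   ]  shift [ 0.05 -0.27  0.18] turn -0.43
```

>>> {"name": "play_rows", "arguments": {
  "rows": [
    [3.5, [0, 0, -3], 0],
    [3.5, [0, 0, -5], 0],
    [3.5, [0, 0, -4], 0],
    [3.5, [-2.8, 3.1, 0], 0],
    [3.5, [-2.8, 3.1, 0], 0],
    [3.5, [-2.8, 3.2, 0], 0],
    [3.5, [-2.7, 3.2, 0], 0],
    [3.5, [0, 0, 0], -8.5],
    [3.5, [0, 0, 0], -8.5],
    [3.5, [0, 0, 0], -8.5]
  ]
}}

```text
clock: 4.85
tcp_pos: [0.6202, 0.2745, 0.1249]
tcp_rot: [-2.155, -2.286, 0.0]
contact_force: [-0.4, 0.7, -1.0]
finger_gap: 0.0383
gripper_force: 30.2
```

>>> {"name": "play_rows", "arguments": {
  "rows": [
    [3.5, [0, 0, 0], 0],
    [3.5, [0, 0, 0], 0]
  ]
}}

```text
clock: 5.05
tcp_pos: [0.6201, 0.275, 0.1251]
tcp_rot: [-2.164, -2.277, 0.0]
contact_force: [0.1, 0.1, -0.1]
finger_gap: 0.0381
gripper_force: 30.2
```

```bash
python3 - <<'E'
from h import *
delta((.621,.2754,.13),3.3)
w=capture("wrist");cv2.imwrite("pics/w2.png",w["pixels"][:,:,::-1])
c=capture("top");
for b in blobs(c,(270,175,435,245),1000): print(rect(c,b,.01))
print(readout.sense()["finger_gap"])
E
```

```text
tcp [0.6201 0.275  0.1251] yaw 2.9 tilt [ 0. -0. -1.]  shift [ 0.04  0.09 -0.49] turn -0.4
[627.6  34.1 149.8 128.5   2.1]
[626.3 229.4 199.  160.2  89.2]
0.03813387112057761
```

View pics/w2.png

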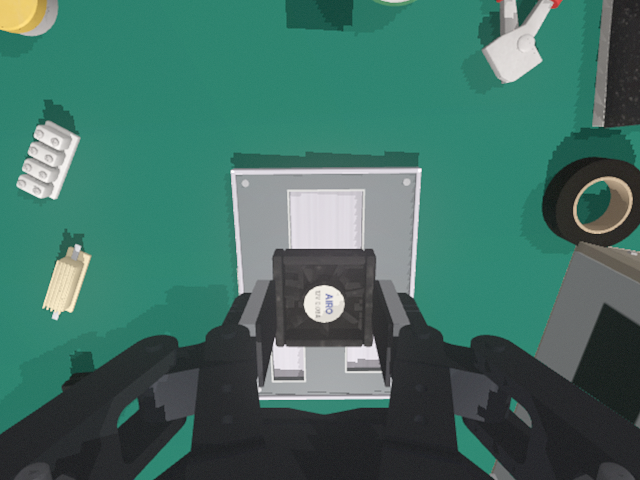

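The fan is held square in the pads, with its hub at (324,303). The tray's left rim corners are at (232,170) and (421,170), and the fan pocket's top edge runs from (289,190) to (364,190).

```bash
python3 - <<'E'
from h import *
w=capture("wrist")
print("hub",unproj(w,[(324,303)],.129),"fan corners",unproj(w,[(275,250),(374,250)],.129).round(4).tolist())
print("rim",unproj(w,[(232,170),(421,170)],.010).round(4).tolist())
print("pocket",unproj(w,[(289,190),(364,190)],.008).round(4).tolist())
# predicted from top-based pose
for o,a in (((.624,.2255),3.3),((.6235,.2255),2.5)):
    t=np.radians(a);M=np.array([[np.cos(t),-np.sin(t)],[np.sin(t),np.cos(t)]])
    P=np.array([(-.063,.09),(.063,.09),(-.025,.075),(.025,.075),(.063,-.09),(-.063,-.09)])@M.T+o
    print(a,P.round(4).tolist());c=capture("top")
    print(proj(w,np.c_[P,[.01,.01,.008,.008,.01,.01]]).round(1).tolist(),proj(c,np.c_[P,[.01,.01,.008,.008,.01,.01]]).round(1).tolist())
E
```

```text
hub [[0.62022732 0.27565441 0.129     ]] fan corners [[0.6008, 0.2965, 0.129], [0.6378, 0.2984, 0.129]]
rim [[0.5578, 0.3095, 0.01], [0.6821, 0.3161, 0.01]]
pocket [[0.5955, 0.2979, 0.008], [0.6459, 0.3005, 0.008]]
3.3 [[0.5559, 0.3117], [0.6817, 0.319], [0.5947, 0.2989], [0.6446, 0.3018], [0.6921, 0.1393], [0.5663, 0.132]]
[[229.1, 166.5], [420.9, 165.5], [287.9, 188.4], [362.2, 188.0], [406.4, 397.1], [245.6, 397.8]] [[276.7, 240.2], [273.8, 186.0], [282.5, 223.3], [281.3, 201.9], [352.2, 180.2], [356.4, 234.5]]
2.5 [[0.5566, 0.3127], [0.6825, 0.3182], [0.5953, 0.2993], [0.6452, 0.3015], [0.6904, 0.1383], [0.5645, 0.1328]]
[[230.1, 165.1], [422.0, 166.8], [288.7, 187.8], [363.0, 188.5], [404.1, 398.0], [243.3, 396.8]] [[276.3, 239.9], [274.1, 185.6], [282.3, 223.1], [281.4, 201.6], [352.6, 180.9], [356.1, 235.3]]
```

>>> {"name": "play_rows", "arguments": {
  "rows": [
    [3.5, [-0.15, 0.16, 0], 0],
    [3.5, [0, 0, 4], 0],
    [3.5, [0, 0, 3.5], 0],
    [3.5, [0, 0, 2.2], 0],
    [3.5, [0, 0, 1], 0],
    [3.5, [0, 0, 0.6], 0],
    [3.5, [0, 0, 0], 0]
  ]
}}

```text
clock: 6.0
tcp_pos: [0.6222, 0.2736, 0.0123]
tcp_rot: [2.161, 2.28, 0.0]
contact_force: [0.5, -0.8, -0.4]
finger_gap: 0.0381
gripper_force: 30.2
```

```bash
python3 - <<'E'
from h import *
delta((.6217,.2737,.0105),3)
E
```

```text
tcp [0.6222 0.2736 0.0123] yaw 3.07 tilt [-0.  0. -1.]  shift [ 0.01 -0.05  0.18] turn 0.07
```

>>> {"name": "play_rows", "arguments": {
  "rows": [
    [3.5, [0, 0, 0.2], 0],
    [3.5, [0, 0, 0.1], 0],
    [3.5, [0, 0, 0], 0],
    [4.8, [0, 0, 0], 0],
    [4.8, [0, 0, 0], 0],
    [4.8, [0, 0, -1.5], 0],
    [4.8, [0, 0, -4], 0],
    [4.8, [0, 0, -5], 0],
    [4.8, [0, 0, -4], 0],
    [4.8, [0, 0, 0], 0]
  ]
}}

```text
clock: 7.0
tcp_pos: [0.6267, 0.2749, 0.1635]
tcp_rot: [2.156, 2.275, 0.024]
contact_force: [0.6, 0.4, 1.1]
finger_gap: 0.0482
gripper_force: 0.0
```

```bash
python3 - <<'E'
from h import *
delta((.4368,.2242,.17),-22.2)
w=capture("wrist");cv2.imwrite("pics/w3.png",w["pixels"][:,:,::-1])
E
```

```text
tcp [0.6267 0.2749 0.1635] yaw 3.07 tilt [ 0.005  0.016 -1.   ]  shift [ -4.04 -19.22  -0.98] turn 25.27
```

View pics/w3.png

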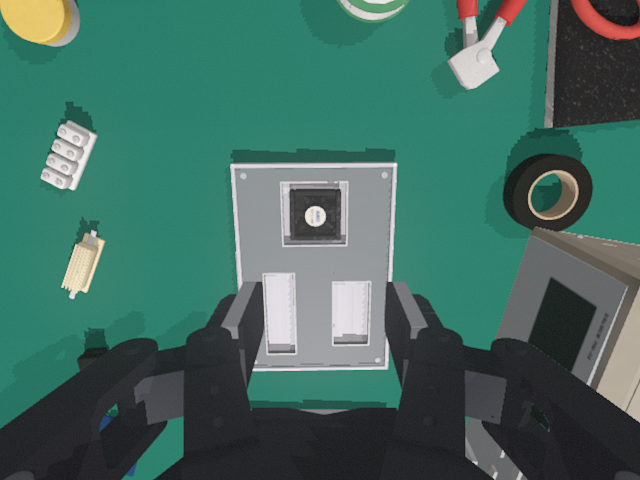

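The fan is seated and centred in its pocket at (315,215). Next is the resistor.

>>> {"name": "play_rows", "arguments": {
  "rows": [
    [4.5, [0, 0, 0], 8.4],
    [4, [0, 0, 0], 8.4],
    [3.4, [0, 0, 0], 8.4],
    [3.4, [-3, -3.9, 0.3], 0],
    [3.4, [-3, -3.9, 0.3], 0],
    [3.4, [-3, -3.9, 0.3], 0],
    [3.4, [-2.9, -3.9, 0.3], 0],
    [3.4, [0, 0, 0], 0],
    [3.4, [0, 0, 0], 0]
  ]
}}

```text
clock: 7.95
tcp_pos: [0.4306, 0.2217, 0.1418]
tcp_rot: [-2.605, -1.754, 0.004]
contact_force: [0.6, 1.2, 0.4]
finger_gap: 0.0341
gripper_force: 0.0
```

```bash
python3 - <<'E'
from h import *
delta((.4368,.2242,.01),-22.2)
w=capture("wrist");cv2.imwrite("pics/w4.png",w["pixels"][:,:,::-1])
for b in blobs(w,(0,0,640,400),300):
    print(b.mean(0).round(),len(b),rect(w,b,.003),rect(w,b,.01))
E
```

```text
tcp [0.4306 0.2217 0.1418] yaw -22.1 tilt [-0.002 -0.002 -1.   ]  shift [ 0.49  0.51 13.18] turn 0.1
[505. 348.] 881 [528.9  68.3 115.5 240.1  69.1] [527.1  73.7 112.6 234.1  69.1]
[328. 211.] 231 [432.9 222.   65.6  23.   68. ] [433.5 223.6  64.   22.5  68. ]
[280. 100.] 229 [433.6 309.3  49.   25.6  63.4] [434.2 308.7  47.8  24.9  63.4]
[562. 112.] 750 [617.2 221.  114.8 185.6   2.7] [613.2 222.6 111.9 180.9   2.7]
[110. 242.] 1245 [298.1 243.  321.6 228.6  55. ] [302.1 244.1 313.6 222.9  55. ]
```

View pics/w4.png

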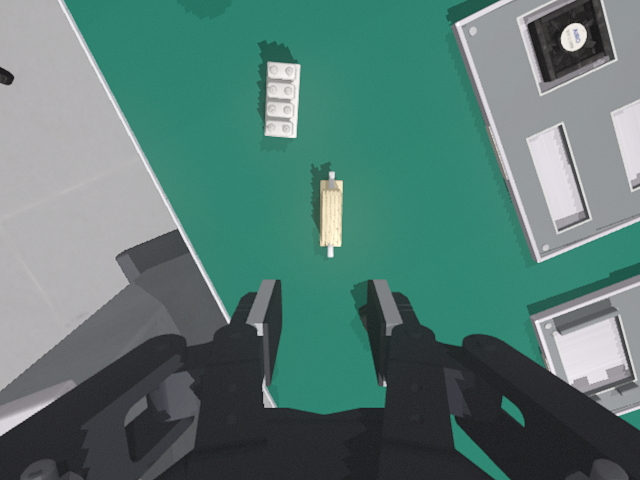

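The wrist view shows the resistor's lead ends at (332,172) and (330,257), with the foot spanning columns 320 to 343.

```bash
python3 - <<'E'
from h import *
w=capture("wrist")
a=unproj(w,[(332,171.5),(330.5,257.5)],.010);print(a.round(4).tolist(),a.mean(0),np.linalg.norm(a[0]-a[1]))
b=unproj(w,[(320,212),(343,212)],.004);print(b.mean(0),np.linalg.norm(b[0]-b[1]))
print("strip",unproj(w,[(267,136),(296,136),(300,64),(268,63)],.016).round(4).tolist())
print("rim",unproj(w,[(456,25),(540,262)],.01).round(4).tolist(),"respocket",unproj(w,[(526,136),(563,123),(591,218),(555,232)],.008).round(4).tolist())
t=a.mean(0);delta((t[0],t[1],.004),-22.3)
E
```

```text
[[0.4516, 0.2523, 0.01], [0.4268, 0.1931, 0.01]] [0.43923186 0.22271892 0.01      ] 0.06414485211762616
[0.44007035 0.22396219 0.004     ] 0.017021636180292864
strip [[0.4201, 0.2915, 0.016], [0.4382, 0.2842, 0.016], [0.4582, 0.3244, 0.016], [0.4395, 0.3326, 0.016]]
rim [[0.5595, 0.3091, 0.01], [0.5714, 0.1306, 0.01]] respocket [[0.5851, 0.2243, 0.008], [0.6107, 0.2233, 0.008], [0.615, 0.1491, 0.008], [0.5881, 0.1485, 0.008]]
tcp [0.434  0.2227 0.1425] yaw -22.11 tilt [ 0.001  0.002 -1.   ]  shift [ 0.18  0.46 13.85] turn 0.19
```

>>> {"name": "play_rows", "arguments": {
  "rows": [
    [3.4, [0.2, 0.4, 4.5], 0],
    [3.4, [0, 0, 4.5], 0],
    [3.4, [0, 0, 2.5], 0],
    [3.4, [0, 0, 1.5], 0],
    [3.4, [0, 0, 0.4], 0],
    [3.4, [0, 0, 0], 0],
    [3.4, [0, 0, 0], 0]
  ]
}}

```text
clock: 8.75
tcp_pos: [0.4384, 0.2228, 0.0088]
tcp_rot: [2.606, 1.753, 0.003]
contact_force: [1.0, 0.2, 0.4]
finger_gap: 0.034
gripper_force: 0.0
```

```bash
python3 - <<'E'
from h import *
delta((.4383,.2233,.007),-22.3)
E
```

```text
tcp [0.4384 0.2228 0.0088] yaw -22.14 tilt [ 0.002  0.002 -1.   ]  shift [ 0.04 -0.02  0.18] turn 0.16
```

>>> {"name": "play_rows", "arguments": {
  "rows": [
    [3.4, [0, 0, 0.2], 0],
    [1, [0, 0, 0], 0],
    [1, [0, 0, 0], 0],
    [1, [0, 0, 0], 0],
    [1, [0, 0, 0], 0],
    [1, [0, 0, 0], 0],
    [1, [0, 0, -3], 0],
    [1, [0, 0, -4.5], 0],
    [1, [0, 0, -4.5], 0]
  ],
  "grip_force": 40
}}

```text
clock: 9.65
tcp_pos: [0.4363, 0.2221, 0.127]
tcp_rot: [2.606, 1.754, -0.004]
contact_force: [0.9, 0.6, 0.3]
finger_gap: 0.0132
gripper_force: 40.0
```

>>> {"name": "play_rows", "arguments": {
  "rows": [
    [1, [0.65, 4.05, 0], 0],
    [1, [0.65, 4.05, 0], 0],
    [1, [0.65, 4.05, 0], 0],
    [1, [0.65, 4.05, 0], 0],
    [1, [0, 0, 0], -8.4],
    [1, [0, 0, 0], -8.4],
    [1, [0, 0, 0], -8.5],
    [1, [0, 0, 0], 0],
    [1, [0, 0, 0], 0],
    [1, [0, 0, 0], 0]
  ]
}}

```text
clock: 10.65
tcp_pos: [0.5966, 0.1856, 0.1261]
tcp_rot: [-2.161, -2.28, 0.001]
contact_force: [0.3, 0.1, -0.0]
finger_gap: 0.0131
gripper_force: 40.1
```

```bash
python3 - <<'E'
from h import *
delta((.598,.186,.01),3.1)
w=capture("wrist");cv2.imwrite("pics/w5.png",w["pixels"][:,:,::-1])
E
```

```text
tcp [0.5966 0.1856 0.1261] yaw 3.06 tilt [-0. -0. -1.]  shift [ 0.04  0.14 11.61] turn -0.04
```

View pics/w5.png

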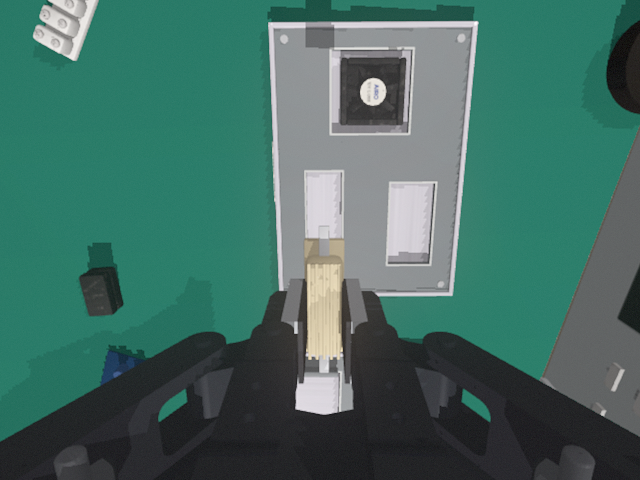

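The wrist view shows the held resistor's leads at (324,227) and (324,372). The resistor pocket's top edge runs from (305,171) to (343,171). The strip pocket's corners are (389,182), (437,182), (430,265) and (387,265).

```bash
python3 - <<'E'
from h import *
from scipy.optimize import least_squares
w=capture("wrist")
e=unproj(w,[(305,171),(343,171)],.008);m=e.mean(0);print("res pocket edge",e.round(4).tolist(),"centre",m[:2]-37e-3*np.array([-.053,.9986]))
print("strip pocket",unproj(w,[(389,182),(437,182),(430,265),(387,265)],.008).mean(0))
a=unproj(w,[(324,227),(324,372)],.1291);print("leads",a.round(4).tolist(),a.mean(0),np.linalg.norm(a[0]-a[1]))
b=unproj(w,[(308,260),(341,260)],.135);print("body",b.mean(0),np.linalg.norm(b[0]-b[1]))
L=np.array([(-.063,.09,.01),(.063,.09,.01),(.063,-.09,.01),(-.025,.075,.008),(.025,.075,.008),(-.042,0,.008),(-.018,0,.008),(.015,-.008,.008),(.045,-.008,.008),(.045,-.066,.008)])
U=np.array([(271,23),(477,22),(452,295),(331.5,48),(414,48),(305,171),(343,171),(389,182),(437,182),(432,265)])
def P(p):
    c,s=np.cos(p[2]),np.sin(p[2]);return np.c_[p[0]+c*L[:,0]-s*L[:,1],p[1]+s*L[:,0]+c*L[:,1],L[:,2]]
r=least_squares(lambda p:(proj(w,P(p))-U).ravel(),[.624,.224,.053],loss="soft_l1");print("tray",r.x[:2],np.degrees(r.x[2]),r.fun.reshape(-1,2).round(1).tolist())
p=r.x;c,s=np.cos(p[2]),np.sin(p[2])
for q in ((-.030,-.037),(.030,-.037)):print("pocket",p[0]+c*q[0]-s*q[1],p[1]+s*q[0]+c*q[1])
E
```

```text
res pocket edge [[0.5822, 0.2215, 0.008], [0.6075, 0.2229, 0.008]] centre [0.59684034 0.18525546]
strip pocket [0.65690032 0.18844042 0.008     ]
leads [[0.5952, 0.2166, 0.1291], [0.5986, 0.1544, 0.1291]] [0.59686098 0.18547889 0.1291    ] 0.062344304978167724
body [0.59592748 0.20579791 0.135     ] 0.012005648752923325
tray [0.62501251 0.22382335] 3.35569238814652 [[-2.4, -2.1], [2.2, -2.0], [0.9, 0.6], [0.5, 0.6], [-0.6, 0.2], [1.3, 0.3], [-0.7, 0.2], [2.2, 0.9], [-1.2, 0.7], [-2.3, -1.3]]
pocket 0.5972297193243881 0.18513075594802958
pocket 0.6571268428366046 0.18864282015050193
```

>>> {"name": "play_rows", "arguments": {
  "rows": [
    [1, [0, 0.04, 4], 0],
    [1, [0, 0, 3.5], 0],
    [1, [0, 0, 2.2], 0],
    [1, [0, 0, 1], 0],
    [1, [0, 0, 0.7], 0],
    [1, [0, 0, 0.1], 0],
    [1, [0, 0, 0], 0]
  ]
}}

```text
clock: 11.45
tcp_pos: [0.5982, 0.1857, 0.0122]
tcp_rot: [2.158, 2.281, 0.003]
contact_force: [-0.2, 0.7, -0.7]
finger_gap: 0.0134
gripper_force: 40.1
```

```bash
python3 - <<'E'
from h import *
delta((.597,.1853,.0105),3.3)
E
```

```text
tcp [0.5982 0.1857 0.0122] yaw 3.17 tilt [ 0.     0.002 -1.   ]  shift [-0.04 -0.12  0.17] turn -0.13
```

>>> {"name": "play_rows", "arguments": {
  "rows": [
    [1, [0, -0.1, 0.2], 0],
    [1, [0, 0, 0], 0],
    [2.6, [0, 0, 0], 0],
    [2.6, [0, 0, 0], 0],
    [2.6, [0, 0, -2], 0],
    [3, [0, 0, -4], 0],
    [3.6, [0, 0, -4], 8.5],
    [3.6, [0, 0, -3], 8.5],
    [3.6, [0, 0, 0], 8.5],
    [3.6, [0, 0, 0], 4.5]
  ]
}}

```text
clock: 12.45
tcp_pos: [0.5969, 0.1859, 0.141]
tcp_rot: [2.679, 1.64, 0.005]
contact_force: [-0.8, -0.1, -0.5]
finger_gap: 0.0362
gripper_force: 0.0
```

>>> {"name": "play_rows", "arguments": {
  "rows": [
    [3.6, [0.9, -4.9, 0], 0],
    [3.6, [0.9, -4.9, 0], 0],
    [3.6, [0.9, -4.9, 0], 0],
    [3.6, [0.9, -4.9, 0], 0],
    [3.6, [0, 0, 0], 0],
    [3.6, [0, 0, 0], 0],
    [3.6, [0, 0, 0], 0],
    [3.6, [0, 0, 0], 0]
  ]
}}

```text
clock: 13.25
tcp_pos: [0.4391, 0.3046, 0.1394]
tcp_rot: [2.678, 1.641, 0.001]
contact_force: [0.8, -0.6, -0.1]
finger_gap: 0.0359
gripper_force: 0.0
```

```bash
python3 - <<'E'
from h import *
delta((.438,.309,.007),-26.7)
w=capture("wrist");cv2.imwrite("pics/w6.png",w["pixels"][:,:,::-1])
c=capture("top")
for b in blobs(c,(255,280,300,310),60): print("top",rect(c,b,.005))
E
```

```text
tcp [0.4391 0.3046 0.1394] yaw -27.01 tilt [ 0.     0.001 -1.   ]  shift [ 0.34 -0.32 13.24] turn -0.31
top [434.7 322.7  76.8  64.4  89.5]
```

View pics/w6.png

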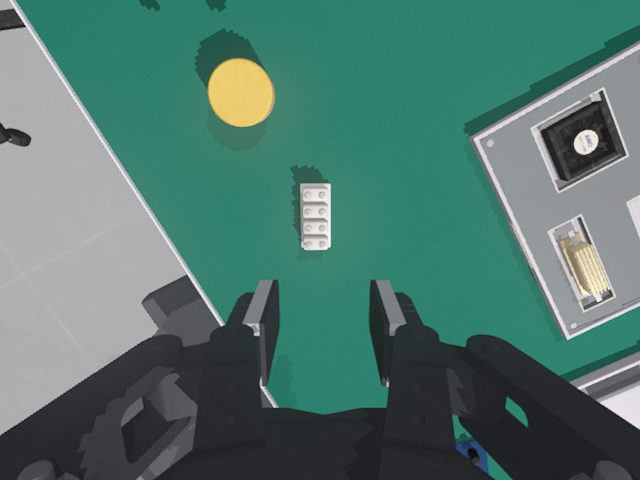

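The resistor lies within its pocket at (580,262). The strip's corners are (300,183), (330,184), (329,249) and (301,249).

```bash
python3 - <<'E'
from h import *
w=capture("wrist")
for z in (.005,.01,.016):
  a=unproj(w,[(300,183),(330,184),(329,249),(301,249)],z);print(z,a.mean(0),np.linalg.norm(a[0]-a[1]),np.linalg.norm(a[1]-a[2]))
t=unproj(w,[(300,183),(330,184),(329,249),(301,249)],.01).mean(0);delta((t[0],t[1],.0075),-26.8)
E
```

```text
0.005 [0.43400281 0.30860051 0.005     ] 0.02144634709308235 0.04895668623227896
0.01 [0.43465891 0.30964409 0.01      ] 0.021057981262661018 0.04807014345551818
0.016 [0.43544623 0.31089639 0.016     ] 0.02059194226615538 0.04700629212340525
tcp [0.4386 0.305  0.1392] yaw -26.96 tilt [-0.  0. -1.]  shift [ 0.24 -0.57 13.17] turn -0.16
```

>>> {"name": "play_rows", "arguments": {
  "rows": [
    [3.6, [0.25, -0.57, 4.5], 0],
    [3.6, [0, 0, 4.5], 0],
    [3.6, [0, 0, 2.5], 0],
    [3.6, [0, 0, 1.3], 0],
    [3.6, [0, 0, 0.2], 0],
    [3.6, [0, 0, 0], 0],
    [3.6, [0, 0, 0], 0]
  ]
}}

```text
clock: 14.1
tcp_pos: [0.4348, 0.3113, 0.0106]
tcp_rot: [-2.676, -1.645, -0.005]
contact_force: [0.4, -0.2, -0.2]
finger_gap: 0.0355
gripper_force: 0.0
```

```bash
python3 - <<'E'
from h import *
delta((.4348,.3098,.0075),-26.8)
E
```

```text
tcp [0.4348 0.3113 0.0106] yaw -26.84 tilt [ 0.003  0.002 -1.   ]  shift [-0.14  0.07  0.31] turn -0.04
```

>>> {"name": "play_rows", "arguments": {
  "rows": [
    [3.6, [-0.14, 0.07, 0.3], 0],
    [1.2, [0, 0, 0], 0],
    [1.2, [0, 0, 0], 0],
    [1.2, [0, 0, 0], 0],
    [1.2, [0, 0, 0], 0],
    [1.2, [0, 0, 0], 0],
    [1.2, [0, 0, -3], 0],
    [1.2, [0, 0, -4.5], 0],
    [1.2, [0, 0, -4.5], 0]
  ],
  "grip_force": 40
}}

```text
clock: 15.0
tcp_pos: [0.433, 0.309, 0.1269]
tcp_rot: [2.676, 1.645, -0.004]
contact_force: [0.5, 1.0, -0.9]
finger_gap: 0.0167
gripper_force: 39.2
```

>>> {"name": "play_rows", "arguments": {
  "rows": [
    [1.2, [-0.13, 4.2, 0], 0],
    [1.2, [-0.13, 4.2, 0], 0],
    [1.2, [-0.13, 4.2, 0], 0],
    [1.2, [-0.13, 4.2, 0], 0],
    [1.2, [-0.13, 4.2, 0], 0],
    [1.2, [-0.13, 4.2, 0], 0],
    [1.2, [0, 0, 0], -8.5],
    [1.2, [0, 0, 0], -8.5],
    [1.2, [0, 0, 0], -8.5],
    [1.2, [0, 0, 0], -4.6]
  ]
}}

```text
clock: 16.0
tcp_pos: [0.6547, 0.1885, 0.1256]
tcp_rot: [-2.152, -2.288, 0.001]
contact_force: [-0.5, 0.5, -0.3]
finger_gap: 0.0165
gripper_force: 39.2
```

>>> {"name": "play_rows", "arguments": {
  "rows": [
    [1.2, [0, 0, 0], 0],
    [1.2, [0, 0, 0], 0],
    [1.2, [0, 0, 0], 0]
  ]
}}

```text
clock: 16.3
tcp_pos: [0.6548, 0.1887, 0.126]
tcp_rot: [-2.158, -2.283, 0.001]
contact_force: [-0.3, 0.1, -0.2]
finger_gap: 0.0168
gripper_force: 39.2
```

```bash
python3 - <<'E'
from h import *
delta((.6571,.1886,.0105),3.3)
w=capture("wrist");cv2.imwrite("pics/w7.png",w["pixels"][:,:,::-1])
E
```

```text
tcp [0.6548 0.1887 0.126 ] yaw 3.22 tilt [-0. -0. -1.]  shift [-0.02  0.23 11.55] turn -0.08
```

View pics/w7.png

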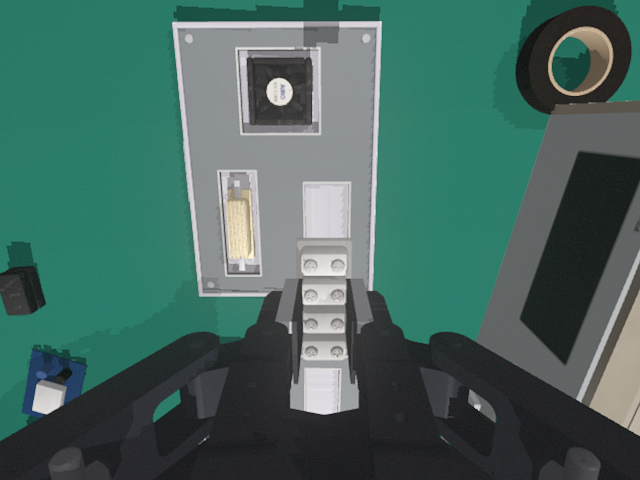

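```bash
python3 - <<'E'
from h import *
w=capture("wrist")
a=unproj(w,[(324.5,247),(324.5,361)],.1345);print(a.round(4).tolist(),a.mean(0))
b=unproj(w,[(300,240),(351,240)],.1235);print(b.round(4).tolist(),b.mean(0)-[-.0014,.024,0])
e=unproj(w,[(303,182.5),(351,182.5)],.008);m=e.mean(0);print("pocket",m[:2]-.029*np.array([-.057,.998]))
E
```

```text
[[0.6538, 0.2137, 0.1345], [0.6565, 0.1665, 0.1345]] [0.65514203 0.19009568 0.1345    ]
[[0.6443, 0.2124, 0.1235], [0.6641, 0.2136, 0.1235]] [0.65562886 0.18899937 0.1235    ]
pocket [0.65707021 0.1888082 ]
```

>>> {"name": "play_rows", "arguments": {
  "rows": [
    [1.2, [-0.05, 0.18, 4], 0],
    [1.2, [0, 0, 3.5], 0],
    [1.2, [0, 0, 2.2], 0],
    [1.2, [0, 0, 1], 0],
    [1.2, [0, 0, 0.7], 0],
    [1.2, [0, 0, 0], 0],
    [1.2, [0, 0, 0], 0]
  ]
}}

```text
clock: 17.1
tcp_pos: [0.6579, 0.1884, 0.0135]
tcp_rot: [2.156, 2.283, 0.003]
contact_force: [0.9, 0.3, -0.9]
finger_gap: 0.0166
gripper_force: 39.2
```

```bash
python3 - <<'E'
from h import *
delta((.6567,.1882,.0112),3.3)
E
```

```text
tcp [0.6579 0.1884 0.0135] yaw 3.28 tilt [ 0.     0.003 -1.   ]  shift [-0.02 -0.12  0.23] turn -0.02
```

>>> {"name": "play_rows", "arguments": {
  "rows": [
    [1.2, [0, -0.1, 0.25], 0],
    [1.2, [0, 0, 0], 0],
    [2.8, [0, 0, 0], 0],
    [2.8, [0, 0, 0], 0],
    [2.8, [0, 0, -2], 0],
    [2.8, [0, 0, -4], 0],
    [3.2, [0, 0, -4], 8.5],
    [3.2, [0, 0, -4], 8.5],
    [3.2, [0, 0, 0], 2.8],
    [3.2, [0, 0, 0], 0]
  ]
}}

```text
clock: 18.1
tcp_pos: [0.6565, 0.1885, 0.1516]
tcp_rot: [2.516, 1.879, 0.005]
contact_force: [-1.0, 0.7, -0.2]
finger_gap: 0.0321
gripper_force: 0.0
```

>>> {"name": "play_rows", "arguments": {
  "rows": [
    [3.2, [-3.4, -2.6, 0], 0],
    [3.2, [-3.4, -2.6, 0], 0],
    [3.2, [-3.4, -2.6, 0], 0],
    [3.2, [-3.4, -2.6, 0], 0],
    [3.2, [-3.4, -2.6, 0], 0],
    [3.2, [-3.4, -2.6, 0], 0],
    [3.2, [0, 0, 0], 0],
    [3.2, [0, 0, 0], 0],
    [3.2, [0, 0, 0], 0],
    [3.2, [0, 0, 0], 0]
  ]
}}

```text
clock: 19.1
tcp_pos: [0.4494, 0.0379, 0.1495]
tcp_rot: [2.515, 1.882, 0.001]
contact_force: [0.3, 0.2, -0.6]
finger_gap: 0.0318
gripper_force: 0.0
```

```bash
python3 - <<'E'
from h import *
delta((.4457,.035,.0065),-16.5)
w=capture("wrist");cv2.imwrite("pics/w8.png",w["pixels"][:,:,::-1])
E
```

```text
tcp [0.4494 0.0379 0.1495] yaw -16.4 tilt [ 0.     0.001 -1.   ]  shift [-0.38 -0.28 14.29] turn 0.1
```

View pics/w8.png

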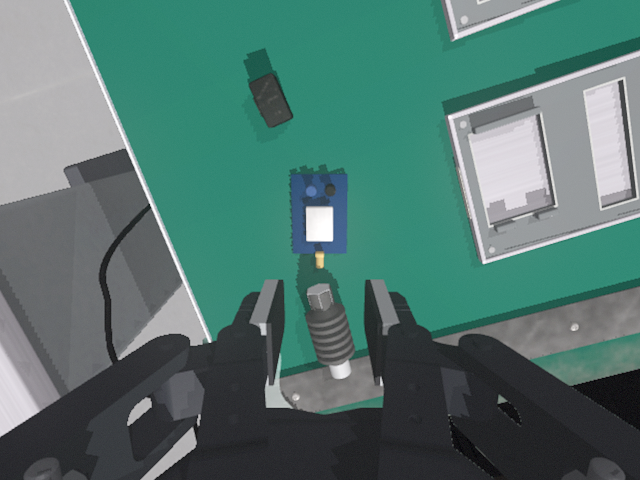

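The board's corners are (292,173), (347,173), (347,253) and (292,253), and its connector tip is at (320,268). The attenuator runs from (318,290) to (341,377). The RF tray is at upper right.

```bash
python3 - <<'E'
from h import *
w=capture("wrist")
a=unproj(w,[(292,173),(347,173),(347,253),(292,253)],.005);print(a.round(4).tolist(),a.mean(0),np.linalg.norm(a[0]-a[1]),np.linalg.norm(a[1]-a[2]))
b=unproj(w,[(306,207),(333,207),(333,241),(306,241)],.011);print("can",b.mean(0),np.linalg.norm(b[0]-b[1]),np.linalg.norm(b[1]-b[2]))
print("conn",unproj(w,[(320,268)],.008))
d=unproj(w,[(318,290),(341,377)],.020);print("att",d.round(4).tolist(),np.linalg.norm(d[0]-d[1]))
e=(a[1]-a[2])+(a[0]-a[3]);print("yaw",np.degrees(np.arctan2(e[1],e[0]))-90)
g=b.mean(0);delta((g[0],g[1],.0065),-16.5)
E
```

```text
[[0.4361, 0.075, 0.005], [0.4749, 0.0636, 0.005], [0.4583, 0.0036, 0.005], [0.4172, 0.0157, 0.005]] [0.44664345 0.03948688 0.005     ] 0.040453600056765265 0.06218382042740281
can [0.44491051 0.03344442 0.011     ] 0.019918472462673968 0.026268831397219278
conn [[ 0.43496696 -0.00128157  0.008     ]]
att [[0.4299, -0.0135, 0.02], [0.4258, -0.0925, 0.02]] 0.07908089830364992
yaw -16.548339957801062
tcp [0.449  0.0376 0.1494] yaw -16.43 tilt [-0.  0. -1.]  shift [-0.52 -0.28 14.29] turn 0.07
```

>>> {"name": "play_rows", "arguments": {
  "rows": [
    [3.2, [-0.5, -0.3, 4.5], 0],
    [3.2, [0, 0, 4.5], 0],
    [3.2, [0, 0, 2.7], 0],
    [3.2, [0, 0, 1.5], 0],
    [3.2, [0, 0, 0.6], 0],
    [3.2, [0, 0, 0.1], 0],
    [3.2, [0, 0, 0], 0]
  ]
}}

```text
clock: 19.9
tcp_pos: [0.4446, 0.0332, 0.0111]
tcp_rot: [2.517, 1.879, 0.001]
contact_force: [0.3, -0.6, -0.6]
finger_gap: 0.0325
gripper_force: 0.0
```

```bash
python3 - <<'E'
from h import *
delta((.4449,.0334,.0068),-16.5)
E
```

```text
tcp [0.4446 0.0332 0.0111] yaw -16.5 tilt [ 0.     0.001 -1.   ]  shift [0.03 0.02 0.43] turn -0.0
```

>>> {"name": "play_rows", "arguments": {
  "rows": [
    [3.2, [0, 0, 0.3], 0],
    [3.2, [0, 0, 0.1], 0],
    [3.2, [0, 0, 0], 0],
    [3.2, [0, 0, 0], 0]
  ]
}}

```text
clock: 20.3
tcp_pos: [0.4441, 0.0331, 0.007]
tcp_rot: [2.517, 1.879, 0.001]
contact_force: [1.1, 0.4, -0.3]
finger_gap: 0.0319
gripper_force: 0.0
```

>>> {"name": "play_rows", "arguments": {
  "rows": [
    [1.5, [0, 0, 0], 0],
    [1.5, [0, 0, 0], 0],
    [1.5, [0, 0, 0], 0],
    [1.5, [0, 0, 0], 0],
    [1.5, [0, 0, 0], 0],
    [1.5, [0, 0, 0], 0]
  ],
  "grip_force": 40
}}

```text
clock: 20.9
tcp_pos: [0.4441, 0.0331, 0.0071]
tcp_rot: [2.518, 1.879, 0.001]
contact_force: [-1.1, -1.1, 5.5]
finger_gap: 0.0182
gripper_force: 39.2
```

>>> {"name": "play_rows", "arguments": {
  "rows": [
    [1.5, [0, 0, -2], 0],
    [1.5, [0, 0, -4.5], 0],
    [1.5, [0, 0, -4.5], 0],
    [1.5, [1.4, 4.7, 0], 0],
    [1.5, [1.4, 4.7, 0], 0],
    [1.5, [1.4, 4.7, 0], 0],
    [1.5, [0, 0, 0], -8.4],
    [1.5, [0, 0, 0], -8.4],
    [1.5, [0, 0, 0], -1.8],
    [1.5, [0, 0, 0], 0]
  ]
}}

```text
clock: 21.9
tcp_pos: [0.5905, 0.0331, 0.1163]
tcp_rot: [-2.183, -2.258, 0.001]
contact_force: [-0.3, -0.7, -0.6]
finger_gap: 0.0184
gripper_force: 39.4
```

>>> {"name": "play_rows", "arguments": {
  "rows": [
    [1.5, [0, 0, 0], 0],
    [1.5, [0, 0, 0], 0],
    [1.5, [0, 0, 0], 0]
  ]
}}

```text
clock: 22.2
tcp_pos: [0.591, 0.0333, 0.1168]
tcp_rot: [2.181, 2.261, -0.0]
contact_force: [0.1, 0.0, -0.4]
finger_gap: 0.0181
gripper_force: 39.4
```

```bash
python3 - <<'E'
from h import *
delta((.5916,.0318,.0095),2.1)
w=capture("wrist");cv2.imwrite("pics/w9.png",w["pixels"][:,:,::-1])
E
```

```text
tcp [0.591  0.0333 0.1168] yaw 2.05 tilt [-0. -0. -1.]  shift [-0.15  0.06 10.73] turn -0.05
```

View pics/w9.png

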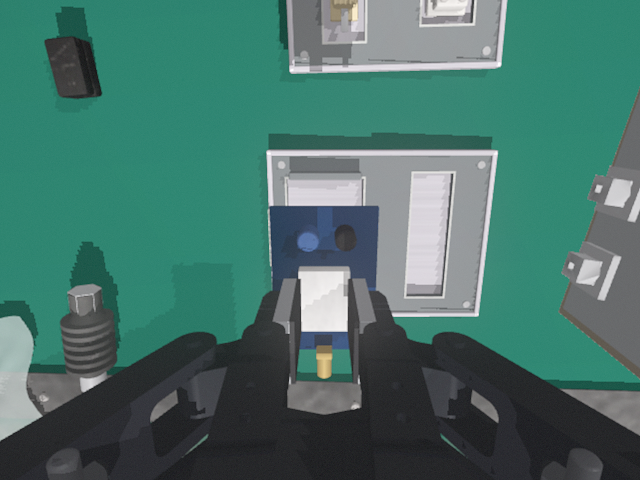

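The held board's top corners are (272,206) and (378,206), and its connector tip is at (324,376). The RF tray rim corners are (269,152), (497,152) and (478,315), with the trough at (413..455, 171..297).

```bash
cat >> h.py <<'E'
from scipy.optimize import least_squares
def P2(p,L):
    c,s=np.cos(p[2]),np.sin(p[2]);return np.c_[p[0]+c*L[:,0]-s*L[:,1],p[1]+s*L[:,0]+c*L[:,1],L[:,2]]
def fit(w,L,U,p0):
    L=np.array(L);U=np.array(U)
    r=least_squares(lambda p:(proj(w,P2(p,L))-U).ravel(),p0,loss="soft_l1");print(r.x[:2].round(4),np.degrees(r.x[2]).round(2),r.fun.reshape(-1,2).round(1).tolist());return r.x
E
python3 - <<'E'
from h import *
w=capture("wrist")
p=fit(w,[(-.073,.058,.01),(.073,.058,.01),(.073,-.058,.01),(.021,.0435,.008),(.047,.0435,.008),(.047,-.0435,.008),(.021,-.0435,.008)],
 [(269,152),(497,152),(478,315),(413,171),(455,171),(444,297),(406,297)],[.6276,.034,.036])
z=.1098
b=fit(w,[(-.021,.036,z+.005),(.021,.036,z+.005),(0,-.036,z+.009),(-.010,.012,z+.011),(.010,.012,z+.011),(-.010,-.014,z+.011),(.010,-.014,z+.011)],
 [(272,206),(378,206),(324,376),(299,267),(350,267),(300,331),(348,331)],[.591,.034,.036])
t=P2(p,np.array([(-.036,0,0),(.034,0,0)]));print("board target",t[0],"att",t[1])
q,R=tool();print("tool shift",R.T@np.r_[(t[0]-np.r_[b[:2],0])[:2],0]*100)
c=capture("top")
for z in(.01,.008):print(proj(c,P2(p,np.array([(-.073,.058,z),(.073,.058,z),(.073,-.058,z),(-.073,-.058,z)]))).round(1).tolist())
E
```

```text
[0.6284 0.0276] 2.43 [[-3.0, -0.8], [1.2, -2.2], [1.1, 1.2], [0.5, 2.0], [-1.1, 1.8], [-0.7, -0.5], [0.4, -0.3]]
[0.5912 0.0356] 1.9 [[-2.9, -1.3], [2.2, -0.9], [-0.0, -0.6], [-0.9, 3.0], [0.7, 3.2], [-0.9, 0.0], [1.3, 0.2]]
board target [0.59239283 0.02604975 0.        ] att [0.66232968 0.02902256 0.        ]
tool shift [-9.62216352e-01  8.16159004e-02  1.33746998e-04]
[[378.7, 240.1], [374.3, 176.9], [425.3, 173.9], [430.8, 237.2]]
[[378.7, 240.2], [374.3, 177.1], [425.2, 174.1], [430.6, 237.3]]
```

>>> {"name": "play_rows", "arguments": {
  "rows": [
    [1.5, [-0.92, 0.08, 0], -0.4],
    [1.5, [0, 0, 4], 0],
    [1.5, [0, 0, 3.5], 0],
    [1.5, [0, 0, 1.7], 0],
    [1.5, [0, 0, 0.5], 0],
    [1.5, [0, 0, 0], 0],
    [1.5, [0, 0, 0], 0]
  ]
}}

```text
clock: 23.05
tcp_pos: [0.5933, 0.0235, 0.0208]
tcp_rot: [2.172, 2.267, 0.002]
contact_force: [0.7, 0.0, 0.8]
finger_gap: 0.0182
gripper_force: 39.4
```

```bash
python3 - <<'E'
from h import *
delta((.5921,.0241,.0105),2.4)
E
```

```text
tcp [0.5933 0.0235 0.0208] yaw 2.46 tilt [-0.     0.002 -1.   ]  shift [ 0.06 -0.12  1.03] turn 0.06
```

>>> {"name": "play_rows", "arguments": {
  "rows": [
    [1.5, [0.06, -0.12, 0.4], 0],
    [1.5, [0, 0, 0.3], 0],
    [1.5, [0, 0, 0.2], 0],
    [1.5, [0, 0, 0.1], 0],
    [1.5, [0, 0, 0], 0],
    [1.5, [0, 0, 0], 0]
  ]
}}

```text
clock: 23.65
tcp_pos: [0.5911, 0.0247, 0.0103]
tcp_rot: [-2.173, -2.269, -0.001]
contact_force: [-1.4, -0.6, 5.8]
finger_gap: 0.0183
gripper_force: 40.1
```

>>> {"name": "play_rows", "arguments": {
  "rows": [
    [3, [0, 0, 0], 0],
    [3, [0, 0, 0], 0],
    [3, [0, 0, 0], 0],
    [3, [0, 0, -2], 0],
    [3, [0, 0, -4], 0],
    [4, [0, 0, -4], 0],
    [4.6, [0, 0, -4], 0],
    [4.6, [-3, 0, 0], 0],
    [4.6, [-3, 0, 0], 0],
    [4.6, [0, 0, 0], 0]
  ]
}}

```text
clock: 24.65
tcp_pos: [0.5933, -0.0422, 0.1504]
tcp_rot: [2.179, 2.257, -0.005]
contact_force: [-1.0, -0.4, -0.5]
finger_gap: 0.0459
gripper_force: 0.0
```

>>> {"name": "play_rows", "arguments": {
  "rows": [
    [4.6, [0, 0, 0], 0],
    [4.6, [0, 0, 0], 0]
  ]
}}

```text
clock: 24.85
tcp_pos: [0.5934, -0.0339, 0.1492]
tcp_rot: [-2.17, -2.269, -0.0]
contact_force: [0.2, -0.3, 0.2]
finger_gap: 0.046
gripper_force: 0.0
```

```bash
python3 - <<'E'
from h import *
delta((.4278,-.053,.01),-3)
w=capture("wrist");cv2.imwrite("pics/w10.png",w["pixels"][:,:,::-1])
E
```

```text
tcp [ 0.5934 -0.0339  0.1492] yaw 2.56 tilt [ 0.001 -0.001 -1.   ]  shift [ -1.19 -16.62  13.93] turn 5.56
```

View pics/w10.png

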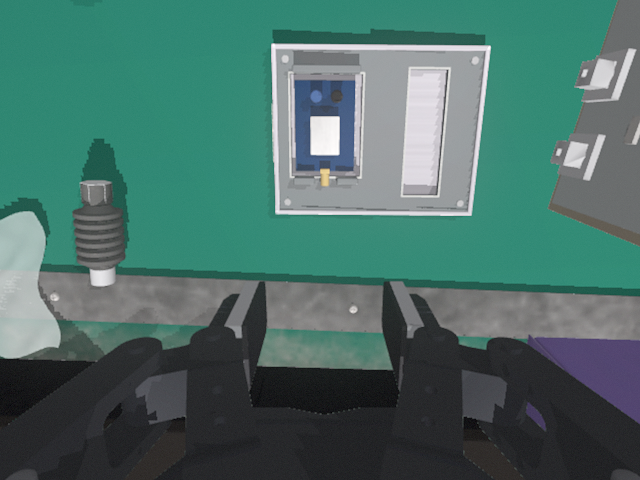

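The board is seated between its stops, with the gold connector out through the gap at (325,177). The attenuator spans rows 181 to 285 around column 98.

```bash
python3 - <<'E'
from h import *
w=capture("wrist");c=capture("top")
print("wrist",unproj(w,[(75,240),(125,240),(95,183),(103,284)],.016).round(4).tolist())
print("top",unproj(c,[(423.9,295.9),(460.4,295.9),(432,289),(432,302.5)],.016).round(4).tolist())
print("rail",unproj(w,[(20,270),(150,272)],0).round(4).tolist(),"bag",unproj(w,[(45,240),(40,310)],0.0).round(4).tolist())
delta((.4278,-.053,.15),-2)
E
```

```text
wrist [[0.4098, -0.0581, 0.016], [0.4469, -0.0564, 0.016], [0.4295, -0.0147, 0.016], [0.4267, -0.0927, 0.016]]
top [[0.4277, -0.012, 0.016], [0.4269, -0.091, 0.016], [0.4425, -0.0302, 0.016], [0.4132, -0.029, 0.016]]
rail [[0.352, -0.091, 0.0], [0.4561, -0.0879, 0.0]] bag [[0.3758, -0.0646, 0.0], [0.3626, -0.1259, 0.0]]
tcp [ 0.5935 -0.0338  0.1494] yaw 2.6 tilt [ 0.001 -0.001 -1.   ]  shift [ -1.16 -16.64  -0.06] turn 4.6
```

>>> {"name": "play_rows", "arguments": {
  "rows": [
    [4.3, [0, 0, 0], 4.6],
    [4.3, [-0.6, -4.1, 0], 0],
    [4.3, [-0.6, -4.1, 0], 0],
    [4.3, [-0.6, -4.1, 0], 0],
    [4.3, [-0.6, -4.1, 0], 0],
    [4.3, [0, 0, 0], 0],
    [4.3, [0, 0, 0], 0],
    [4.3, [0, 0, 4.5], 0],
    [4.3, [0, 0, 3.5], 0],
    [4.3, [0, 0, 0], 0]
  ]
}}

```text
clock: 26.0
tcp_pos: [0.4283, -0.0524, 0.0666]
tcp_rot: [-2.257, -2.178, 0.006]
contact_force: [-0.1, -0.2, 0.8]
finger_gap: 0.043
gripper_force: 0.0
```

>>> {"name": "play_rows", "arguments": {
  "rows": [
    [4.3, [0, 0, 0], 0],
    [4.3, [0, 0, 0], 0]
  ]
}}

```text
clock: 26.2
tcp_pos: [0.4307, -0.0534, 0.071]
tcp_rot: [2.26, 2.179, 0.003]
contact_force: [0.1, -0.4, 0.7]
finger_gap: 0.0431
gripper_force: 0.0
```

```bash
python3 - <<'E'
from h import *
delta((.428,-.0525,.0072),-2)
E
```

```text
tcp [ 0.4307 -0.0534  0.071 ] yaw -2.1 tilt [-0.     0.004 -1.   ]  shift [ 0.08 -0.3   6.38] turn -0.1
```

>>> {"name": "play_rows", "arguments": {
  "rows": [
    [4.3, [0.05, -0.25, 2], 0],
    [4.3, [0, 0, 1.5], 0],
    [4.3, [0, 0, 1.2], 0],
    [4.3, [0, 0, 0.8], 0],
    [4.3, [0, 0, 0.5], 0],
    [4.3, [0, 0, 0], 0],
    [4.3, [0, 0, 0], 0]
  ]
}}

```text
clock: 26.9
tcp_pos: [0.4268, -0.0527, 0.0102]
tcp_rot: [2.262, 2.179, 0.001]
contact_force: [-0.8, 0.1, 0.2]
finger_gap: 0.0427
gripper_force: 0.0
```

```bash
python3 - <<'E'
from h import *
delta((.428,-.0525,.0072),-2)
E
```

```text
tcp [ 0.4268 -0.0527  0.0102] yaw -2.12 tilt [-0.     0.001 -1.   ]  shift [0.03 0.12 0.3 ] turn -0.12
```

>>> {"name": "play_rows", "arguments": {
  "rows": [
    [4.3, [0.03, 0.1, 0.3], 0],
    [4.3, [0, 0, 0], 0],
    [4.3, [0, 0, 0], 0],
    [2.8, [0, 0, 0], 0],
    [2.8, [0, 0, 0], 0],
    [2.8, [0, 0, 0], 0],
    [2.8, [0, 0, 0], 0],
    [2.8, [0, 0, 0], 0],
    [2.8, [0, 0, 0], 0]
  ],
  "grip_force": 50
}}

```text
clock: 27.8
tcp_pos: [0.4274, -0.0525, 0.007]
tcp_rot: [2.262, 2.18, 0.0]
contact_force: [-0.2, 1.4, 5.6]
finger_gap: 0.0302
gripper_force: 49.2
```

>>> {"name": "play_rows", "arguments": {
  "rows": [
    [2.8, [0, 0, -2], 0],
    [2.8, [0, 0, -4.5], 0],
    [2.8, [0, 0, -4.5], 0],
    [2.8, [1.8, 4.6, 0], 0],
    [2.8, [1.8, 4.6, 0], 0],
    [2.8, [1.8, 4.6, 0], 0],
    [2.8, [1.8, 4.6, 0], 0],
    [2.8, [1.8, 4.6, 0], 0],
    [2.8, [0, 0, 0], -4.5],
    [2.8, [0, 0, 0], 0]
  ]
}}

```text
clock: 28.8
tcp_pos: [0.6604, 0.0298, 0.115]
tcp_rot: [-2.172, -2.268, 0.003]
contact_force: [-0.4, 0.1, -0.9]
finger_gap: 0.0301
gripper_force: 50.1
```

>>> {"name": "play_rows", "arguments": {
  "rows": [
    [2.8, [0, 0, 0], 0],
    [2.8, [0, 0, 0], 0],
    [2.8, [0, 0, 0], 0]
  ]
}}

```text
clock: 29.1
tcp_pos: [0.6597, 0.0283, 0.117]
tcp_rot: [-2.177, -2.265, 0.001]
contact_force: [-0.7, 0.6, -1.3]
finger_gap: 0.0302
gripper_force: 50.1
```

```bash
python3 - <<'E'
from h import *
delta((.6623,.029,.0105),2.4)
w=capture("wrist");cv2.imwrite("pics/w11.png",w["pixels"][:,:,::-1])
E
```

```text
tcp [0.6597 0.0283 0.117 ] yaw 2.28 tilt [-0.    -0.001 -1.   ]  shift [ 0.06  0.26 10.65] turn -0.12
```

View pics/w11.png

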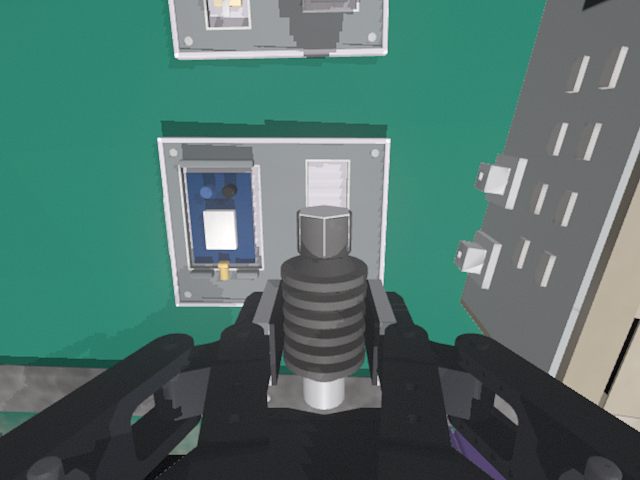

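The attenuator is held above the trough. Its hex end edge is at (325,214) and its silver end at (324,405). The trough's top edge runs from (306,161) to (349,161).

```bash
python3 - <<'E'
from h import *
w=capture("wrist")
p=fit(w,[(-.073,.058,.01),(.073,.058,.01),(-.073,-.058,.01),(.021,.0435,.008),(.047,.0435,.008)],[(160,140),(389,140),(177,305),(306,161),(349,161)],[.6284,.0276,.042])
print("target",P2(p,np.array([(.034,0,0)])))
a=unproj(w,[(325,214)],.136)[0];b=unproj(w,[(324,405)],.134)[0];print(a,b,(a+b)/2,np.linalg.norm((a-b)[:2]))
m=unproj(w,[(283,280),(367,280)],.126);print("body",m.round(4).tolist(),m.mean(0))
tcp,R=tool();print(tcp)
E
```

```text
[0.6289 0.0274] 2.52 [[-3.2, -1.0], [1.6, -1.8], [-0.3, 2.6], [1.8, 0.7], [-0.6, 0.5]]
target [[0.66291562 0.02886808 0.        ]]
[0.65882341 0.06822469 0.136     ] [ 0.66158781 -0.0074012   0.134     ] [0.66020561 0.03041174 0.135     ] 0.07567639647818906
body [[0.6445, 0.0402, 0.126], [0.6755, 0.0415, 0.126]] [0.65998933 0.04085106 0.126     ]
[0.66011871 0.02865189 0.11708084]
```

>>> {"name": "play_rows", "arguments": {
  "rows": [
    [2.8, [-0.12, 0.24, 0], -0.2],
    [2.8, [0, 0, 4], 0],
    [2.8, [0, 0, 3.3], 0],
    [2.8, [0, 0, 1.6], 0],
    [2.8, [0, 0, 0.8], 0],
    [2.8, [0, 0, 0], 0],
    [2.8, [0, 0, 0], 0],
    [2.8, [0, 0, 0], 0]
  ]
}}

```text
clock: 30.0
tcp_pos: [0.6644, 0.0278, 0.0215]
tcp_rot: [2.169, 2.269, 0.004]
contact_force: [0.2, -0.2, -1.1]
finger_gap: 0.0303
gripper_force: 50.1
```

```bash
python3 - <<'E'
from h import *
delta((.6624,.0273,.0102),2.5)
E
```

```text
tcp [0.6644 0.0278 0.0215] yaw 2.58 tilt [-0.     0.003 -1.   ]  shift [-0.04 -0.2   1.13] turn 0.08
```

>>> {"name": "play_rows", "arguments": {
  "rows": [
    [2.8, [-0.04, -0.18, 0], 0],
    [2.8, [0, 0, 0.3], 0],
    [2.8, [0, 0, 0.3], 0],
    [2.8, [0, 0, 0.2], 0],
    [2.8, [0, 0, 0.1], 0],
    [2.8, [0, 0, 0], 0],
    [2.8, [0, 0, 0], 0]
  ]
}}

```text
clock: 30.7
tcp_pos: [0.6612, 0.0274, 0.0106]
tcp_rot: [2.171, 2.271, -0.0]
contact_force: [-0.2, 0.6, -1.2]
finger_gap: 0.03
gripper_force: 50.2
```

>>> {"name": "play_rows", "arguments": {
  "rows": [
    [2.8, [0, 0.12, 0], 0],
    [2.8, [0, 0, 0], 0],
    [2.8, [0, 0, 0.05], 0],
    [2.8, [0, 0, 0], 0]
  ]
}}

```text
clock: 31.1
tcp_pos: [0.6625, 0.0275, 0.0103]
tcp_rot: [2.171, 2.271, 0.0]
contact_force: [-0.0, -0.6, -1.0]
finger_gap: 0.0302
gripper_force: 50.2
```

>>> {"name": "play_rows", "arguments": {
  "rows": [
    [3.7, [0, 0, 0], 0],
    [3.7, [0, 0, 0], 0],
    [3.7, [0, 0, 0], 0],
    [3.7, [0, 0, -2], 0],
    [3.7, [0, 0, -4], 0],
    [3.7, [0, 0, -4], 0],
    [3.7, [-3, -3, -4], 0],
    [3.7, [-4, 0, 0], 0],
    [3.7, [0, 0, 0], 0],
    [3.7, [0, 0, 0], 0]
  ]
}}

```text
clock: 32.1
tcp_pos: [0.6394, -0.0413, 0.145]
tcp_rot: [2.174, 2.267, -0.0]
contact_force: [0.7, -0.3, -0.2]
finger_gap: 0.0369
gripper_force: 0.0
```

```bash
python3 - <<'E'
from h import *
w=capture("wrist");g=cv2.cvtColor(w["pixels"],cv2.COLOR_RGB2HSV)
cv2.imwrite("pics/w12.png",w["pixels"][:,:,::-1])
p=np.array([.6287,.0275,np.radians(2.45)])
# rectify tray plane at axis height z=.019: tray-frame map, 0.5 mm/px
xs=np.arange(.010,.060,.0005);ys=np.arange(.050,-.050,-.0005)
for z in (.019,.027):
    X,Y=np.meshgrid(xs,ys);uv=proj(w,P2(p,np.c_[X.ravel(),Y.ravel(),np.full(X.size,z)])).astype(np.float32).reshape(*X.shape,2)
    v=cv2.remap(g[:,:,2],uv,None,cv2.INTER_LINEAR)
    print(z,"rows y: dark extent in x (mm)")
    for yy in (.02,.01,0,-.01,-.02):
        r=v[np.argmin(abs(ys-yy))]<105;i=np.where(r)[0];print(yy,(xs[i[[0,-1]]]*1000).round(1) if len(i) else None, r.sum()/2)
    print("axis profile x=34:",[int(t) for t in v[::6,np.argmin(abs(xs-.034))]])
print(readout.sense()["finger_gap"],tool()[0])
E
```

```text
0.019 rows y: dark extent in x (mm)
0.02 [17.5 41. ] 18.0
0.01 [17.5 44. ] 24.0
0 [17.5 22.5] 5.5
-0.01 [17.5 44. ] 23.5
-0.02 [17.5 48. ] 5.5
axis profile x=34: [122, 124, 121, 119, 193, 139, 133, 128, 128, 100, 95, 112, 126, 86, 131, 83, 125, 90, 90, 131, 82, 129, 84, 105, 128, 121, 171, 234, 233, 233, 230, 198, 162, 162]
0.027 rows y: dark extent in x (mm)
0.02 [17.  39.5] 17.0
0.01 [17. 43.] 23.5
0 [17. 22.] 5.5
-0.01 [21. 43.] 22.5
-0.02 [17.  21.5] 5.0
axis profile x=34: [107, 121, 122, 171, 150, 134, 130, 129, 129, 131, 94, 94, 132, 81, 130, 82, 123, 89, 92, 127, 81, 128, 82, 121, 120, 122, 228, 234, 234, 234, 169, 161, 165, 124]
0.037172418308994044 [ 0.63943643 -0.03906558  0.14430678]
```

```bash
python3 - <<'E'
from h import *
c=capture("top")
for n,b in (("ferrite",(345,280,372,305)),("tin",(220,283,246,310)),("reel",(200,180,238,215))):
    for x in blobs(c,b): print(n,rect(c,x,0))
print(bot.hand_in())
E
```

```text
ferrite [438.6 127.6  19.4  32.    7.5]
tin [431.2 411.   42.6  45.2   0.8]
reel [660.  449.2  69.5  58.8  44.9]
the job is handed in; nothing more can be done
None
```

I placed all five parts in their pockets and handed the job in at about 32 s, with the ferrite clamp, flux tin and solder reel still where they were. I saw the fan, resistor and board seated in camera views. For the terminal strip and attenuator, full seating is inferred from release heights and pocket measurements, because my picture views had run out.

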